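# Stand the white reference plate behind the sight cell

## Robot

A 6-joint arm with a two-finger parallel gripper is mounted at the origin on the work surface. World frame = base frame: x ahead of the robot, y to its left, z up, the work surface at z = 0. Lengths are in m, angles in degrees, forces in N, time in s.
With the tool pointing down it reaches from about 0.4 to 0.825 m from the base axis. Payload 7 kg.
Tool frame: the origin (TCP) lies midway between the tips of the shut fingers; the grasp point (between the pads) lies 19 mm behind it; z points along the fingers, y is the line along which they close (so a half turn about z gives the same grasp; the last joint's range is limited). The gripper opens to 88 mm and grips with 3 to 60 N. Pads are 19 mm wide; open, the fingers measure 130 mm over their backs; the gripper's body (78 mm by 193 mm) begins 47 mm behind the grasp point.
Start: joints at [91.45, 20.546, 0.682, 0, -70.136, -16.507], TCP at [0.175, 0.652, 0.227] pointing down, gripper open.
Joint ranges: [-176.03, 176.03], [-82.01, 121.73], [-58.28, 71.71], [-173.87, 95.51], [-174.79, -0.11], [-173.66, 173.66]. Speed limits (degrees/s): [136.94, 136.94, 172.46, 180, 180, 180].

## Interface

Orientations are given as [roll, pitch, yaw] about the fixed x, y, z axes, in that order (R = Rz(yaw) Ry(pitch) Rx(roll)).
In Python, from plant import r gives the robot as it stands. The module is installed in compiled form; this text tells all that it offers.
- The arm moves only by the tool play_rows, never from a script. Its argument "rows" is a list of rows, each an object with "slide": the shift along the tool's x, y, z as a fraction of full scale, a list of three; "delta_rot": the turn, a rotation vector about the tool's x, y, z as a fraction of full scale, a list of three; "fingers": the opening, from -1 (shut) to 1 (fully open). In form: [{"slide": [x, y, z], "delta_rot": [rx, ry, rz], "fingers": fingers}, ...]. A call has 1 to 8 rows; each row shifts and turns the commanded pose from where the row before left it, along the tool's axes as they then stand; what a row does not reach is not made up. Full scale, the value 1, is 0.15 m for a shift and 0.08 rad for a turn. A row lasts 1/8 s, in which the tool goes at most 62.5 mm and 10.7 degrees, less where a joint would pass 70% of its speed; a pose out of reach is approached as far as the arm can. A call with a number of a shift or a turn outside -1 to 1 is refused whole. A call with a gripper value outside its range is refused whole. The fingers move at their own pace and stop on an object; "squeeze" is the grip in N (left out, the last holds). Time passes only in rows, so rows that do not move let the fingers close. It gives the time, the measured TCP pose, the force, the opening and the grip force at its end, in the units of the state.
- r.get_state(): the state, without advancing time (a new reading comes with each control period).
- r.capture(name): name is "side" or "top"; returns a dict with "image" (384x512x3 uint8, blue, green, red), "fx", "fy", "cx", "cy" (pixels), "R" (3x3) and "t" (3): a world point X has camera coordinates R X + t. Camera axes: x right, y down, z forward; pixel columns grow to the right and rows downward; lengths in m; the calibration is good to about 2 mm. A picture is of the moment at which its call begins. There is no depth.
- r.close_job(): hands the job in; it is judged then, once.
The state is a dict: "time_s": time; "joints": joint angles; "qd": joint speeds; "joint_torque": joint torques, N m; "tcp_pos": TCP position; "eef_rot": TCP orientation; "contact_force": force on the tool from outside, world axes, zero at the start; "moment": the same for the moment, N m; "gripper_width": finger opening in m; "gripper_force": force on a finger pad.
Only numpy, scipy, OpenCV 4.12 (cv2) and the standard library are available. Lean on these libraries where they do the work, as an engineer would, in place of code of your own. Each camera call takes 0.05 s, during which the arm holds its last target. There are 200 camera calls.

## Task

The camera on the small imaging bench needs its white background. Take the white reference plate from its blue rest and stand it upright on one of its short edges on the yellow mark of the bench, centred on the mark with a broad face square to the lens, and let it stand there by itself. Leave the grey plate lying where it is.

Things in the scene. Friction and masses are not known exactly. Their poses are not given: they have to be found in the camera images.
- white_plate: White plate 84 x 54 x 18 mm, about 0.2 kg. Origin at its centre; x along the 84 mm, y along the 54 mm, z through the thickness; both broad faces alike. Starts flat, centre 49 mm over the table, its length roughly away from the robot, on a fixed blue rest 40 mm high, top 60 x 30 mm (foot 70 x 34, 8 high): its long sides overhang about 12 mm, so fingers pass down beside them.
- grey_plate: Dark grey plate of the same size and axes, lying flat on a second blue rest of the same kind, either to the left or to the right of the white one. Not wanted: leave it lying.
- stage: Imaging bench, fixed grey metal base 12 mm thick, 120 mm wide (y), x from -60 to 300 mm. Origin at table height under the centre of the yellow mark; z up; x is the line of sight, from mark to lens, roughly away from the robot. The lens axis is 42 mm up; beyond the mark stand a steel sight cell (x 69 to 111 mm, 79 high) and the black camera (x 165 to 278 mm, 67 high).
- mark (a point): Centre of the yellow mark, on the base's flat top, 12 mm above the table; axes as the bench's. The mark is a painted outline 40 mm (x) by 74 mm (y), flush, with nothing standing in it. The plate standing right has its centre 42 mm above this point, its length upright and its broad faces across the line of sight, either face to the lens.

How it is judged:
By the outcome, as a careful person would: the job done as asked, in the order asked, and still so for the second after the job is handed in, with the robot touching nothing.
It also fails if it takes over 35 s, if anything falls off the work surface, if the arm or the gripper's body presses on something with over 40 N, if the wrist force passes 120 N, or if a joint passes its speed limit or range.

## Working session

There is one attempt and no reset: what is moved stays moved. The work goes in short steps, Python scripts to look and compute and a tool call to move; the robot and the scene stay as the last step left them, time stands still between calls to the robot, and variables do not carry over. Pictures are saved under pics/ and viewed, at most 10 in all, crops included, and the job is handed in when it is done.

Besides the shell and the picture viewer there is one more tool, called after "Emit:" as a command line: name --argument value ..., lists and objects as JSON in quotes. play_rows: Moves the arm, as the interface text tells. Shift numbers are shares of 0.15 m and turn numbers shares of 0.08 rad, none past 1 either way. Its arguments: {"type":"object","properties":{"rows":{"type":"array"},"squeeze":{"type":"number"}},"required":["rows"]}

```bash
mkdir -p pics; python3 - <<'E'
from plant import r
import cv2,pickle,numpy as np
s=r.get_state();print({k:np.round(v,4) for k,v in s.items()})
for n in("top","side"):
    c=r.capture(n);pickle.dump(c,open(n+".pkl","wb"));cv2.imwrite(f"pics/{n}0.png",c["image"])
    print(n,c["fx"],c["fy"],c["cx"],c["cy"],np.round(c["R"],3).tolist(),np.round(c["t"],3), -np.array(c["R"]).T@c["t"])
E
```

```text
{'time_s': np.float64(0.0), 'joints': array([ 9.14508e+01,  2.05910e+01,  6.33800e-01, -2.20000e-02,
       -7.01340e+01, -1.65057e+01]), 'qd': array([ 0.0035,  0.0959, -0.0395,  0.0697, -0.0231,  0.0124]), 'joint_torque': array([-1.30000e-03, -5.82712e+01,  2.93047e+01,  6.99740e+00,
        7.00000e-03, -2.00000e-04]), 'tcp_pos': array([0.1752, 0.6514, 0.2256]), 'eef_rot': array([ 1.799067e+02, -6.100000e-03, -1.506240e+01]), 'contact_force': array([-1.6449, -0.2995, -0.5346]), 'moment': array([-0.0158, -0.0037,  0.0208]), 'gripper_force': np.float64(0.0), 'gripper_width': np.float64(0.0876)}
top 461.5240884844586 461.5240884844586 251.13869419511335 190.23877130029683 [[0.018, -1.0, 0.016], [-0.988, -0.02, -0.154], [0.154, -0.013, -0.988]] [0.016 0.547 0.926] [0.39751931 0.03942541 0.99885501]
side 400.30496672214286 400.30496672214286 250.9032605050999 185.9249829543052 [[-0.713, -0.701, -0.022], [-0.462, 0.494, -0.736], [0.527, -0.515, -0.676]] [0.426 0.272 0.575] [0.12631351 0.46006828 0.59902033]
```

View pics/top0.png

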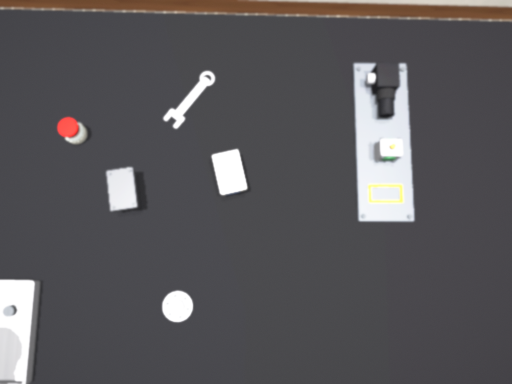

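View pics/side0.png

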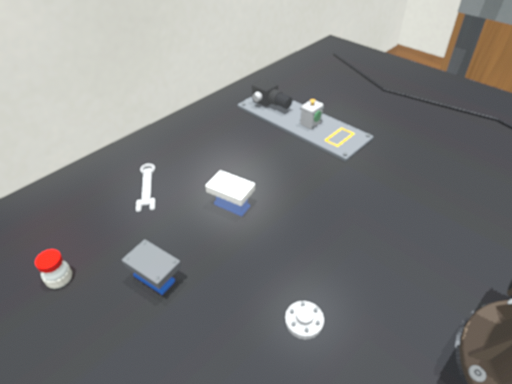

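The top view shows the white plate at (229,172), grey at (122,189) and the yellow mark at (386,194) with the cell at (390,149) beyond it. The side view agrees, with the white plate at (231,187) and the mark at (340,137). Next I measure the outlines.

```bash
cat > h.py <<'E'
import numpy as np,cv2
def ray(c,uv,z):
    R=np.array(c["R"]);t=np.array(c["t"]);C=-R.T@t
    d=np.c_[(np.atleast_2d(uv)-[c["cx"],c["cy"]])/[c["fx"],c["fy"]],np.ones(len(np.atleast_2d(uv)))]@R
    return C+d*((z-C[2])/d[:,2])[:,None]
def proj(c,X):
    p=np.atleast_2d(X)@np.array(c["R"]).T+c["t"];return p[:,:2]/p[:,2:]*[c["fx"],c["fy"]]+[c["cx"],c["cy"]]
def rect(P):   # rectangle of world xy points: centre, (long,short), yaw of long side deg
    (cx,cy),(w,h),a=cv2.minAreaRect((P[:,:2]*1000).astype(np.float32))
    if w<h: w,h,a=h,w,a+90
    return np.round([cx,cy,w,h,(a+90)%180-90],2)
def biggest(m,near):
    n,l,s,ce=cv2.connectedComponentsWithStats(m.astype(np.uint8))
    k=[i for i in range(1,n) if s[i,4]>60]; i=min(k,key=lambda i:np.hypot(*(ce[i]-near)))
    return (l==i).astype(np.uint8)
def corners(m):
    c=max(cv2.findContours(m,cv2.RETR_EXTERNAL,cv2.CHAIN_APPROX_NONE)[0],key=cv2.contourArea)
    return c[:,0].astype(float)
E
python3 - <<'E'
import pickle,numpy as np,cv2
from h import *
for n,w,y,g in(("top",(229,172),(386,194),(122,189)),("side",(231,187),(340,137),(150,262))):
    c=pickle.load(open(n+".pkl","rb"));im=c["image"].astype(int);b,gg,rr=im[...,0],im[...,1],im[...,2]
    W=biggest((im.min(2)>(150 if n=="top" else 170)),w)
    Y=biggest((rr-b>60)&(gg-b>50),y)
    for nm,m,z in(("white",W,.058),("mark",Y,.012)):
        print(n,nm,m.sum(),rect(ray(c,corners(m),z)))
    if n=="top":
        B=biggest((im.min(2)>90)&(np.indices(W.shape)[1]>345),(386,170))
        print("bench",rect(ray(c,corners(B),.012)))
E
```

```text
top white 1210 [582.61  73.59  89.66  59.39  14.  ]
top mark 174 [ 549.97 -265.01   73.45   37.35  -88.81]
bench [ 670.19 -262.87  364.91  125.82    0.84]
side white 1104 [578.29  77.85  94.06  71.41  13.67]
side mark 154 [ 550.79 -267.59   77.21   42.52  -88.81]
```

```bash
cat >> h.py <<'E'
from scipy.spatial.transform import Rotation as Ro
def pose(G,th,yaw):  # grasp point, forward tilt deg, yaw deg -> TCP, Rotation
    R=Ro.from_euler("xyz",[180,-th,yaw],degrees=True); return np.array(G)+.019*R.as_matrix()[:,2],R
def cur(s): return np.array(s["tcp_pos"]),Ro.from_euler("xyz",s["eef_rot"],degrees=True)
def plan(a,b,n,d=3):  # rows from pose a to pose b
    (p,R),(q,S)=a,b; step=(S.inv()*R).inv().as_rotvec()/n if 0 else (R.inv()*S).as_rotvec()/n
    for k in range(n):
        sl=R.inv().apply((q-p)/(n-k))/.15
        print(np.round(sl,d).tolist(),np.round(step/.08,d).tolist(),"mm/row",round(np.linalg.norm(sl)*150,1))
        p=p+R.apply(np.round(sl,d)*.15); R=R*Ro.from_rotvec(np.round(step/.08,d)*.08)
E
python3 - <<'E'
from h import *
from plant import r
s=r.get_state()
plan(cur(s),pose([.585,.074,.24],45,14),16)
E
```

```text
[0.232, 0.185, -0.0] [0.157, 0.6, -0.375] mm/row 44.6
[0.226, 0.192, 0.009] [0.157, 0.6, -0.375] mm/row 44.6
[0.22, 0.199, 0.017] [0.157, 0.6, -0.375] mm/row 44.6
[0.213, 0.206, 0.025] [0.157, 0.6, -0.375] mm/row 44.6
[0.205, 0.212, 0.032] [0.157, 0.6, -0.375] mm/row 44.6
[0.197, 0.219, 0.039] [0.157, 0.6, -0.375] mm/row 44.6
[0.188, 0.225, 0.045] [0.157, 0.6, -0.375] mm/row 44.6
[0.179, 0.231, 0.051] [0.157, 0.6, -0.375] mm/row 44.6
[0.17, 0.237, 0.057] [0.157, 0.6, -0.375] mm/row 44.6
[0.16, 0.243, 0.062] [0.157, 0.6, -0.375] mm/row 44.6
[0.149, 0.249, 0.066] [0.157, 0.6, -0.375] mm/row 44.6
[0.138, 0.254, 0.07] [0.157, 0.6, -0.375] mm/row 44.6
[0.127, 0.258, 0.073] [0.157, 0.6, -0.375] mm/row 44.6
[0.116, 0.263, 0.076] [0.157, 0.6, -0.375] mm/row 44.6
[0.104, 0.268, 0.077] [0.157, 0.6, -0.375] mm/row 44.6
[0.093, 0.271, 0.079] [0.157, 0.6, -0.375] mm/row 44.6
```

Emit:
play_rows --rows '[{"slide":[0.23,0.19,0],"delta_rot":[0.16,0.6,-0.38],"fingers":1},{"slide":[0.23,0.19,0.01],"delta_rot":[0.16,0.6,-0.38],"fingers":1},{"slide":[0.22,0.2,0.02],"delta_rot":[0.16,0.6,-0.38],"fingers":1},{"slide":[0.21,0.21,0.025],"delta_rot":[0.16,0.6,-0.38],"fingers":1},{"slide":[0.205,0.21,0.03],"delta_rot":[0.16,0.6,-0.38],"fingers":1},{"slide":[0.2,0.22,0.04],"delta_rot":[0.16,0.6,-0.38],"fingers":1},{"slide":[0.19,0.225,0.045],"delta_rot":[0.16,0.6,-0.38],"fingers":1},{"slide":[0.18,0.23,0.05],"delta_rot":[0.16,0.6,-0.38],"fingers":1}]'

```text
time_s: 1.1
tcp_pos: [0.3879, 0.363, 0.2262]
eef_rot: [-176.7, -22.6, -1.5]
contact_force: [0.5, -0.7, 1.1]
gripper_width: 0.0873
gripper_force: 0.0
```

Emit:
play_rows --rows '[{"slide":[0.17,0.24,0.055],"delta_rot":[0.16,0.6,-0.38],"fingers":1},{"slide":[0.16,0.24,0.06],"delta_rot":[0.16,0.6,-0.38],"fingers":1},{"slide":[0.15,0.25,0.065],"delta_rot":[0.16,0.6,-0.38],"fingers":1},{"slide":[0.14,0.255,0.07],"delta_rot":[0.16,0.6,-0.38],"fingers":1},{"slide":[0.13,0.26,0.07],"delta_rot":[0.16,0.6,-0.38],"fingers":1},{"slide":[0.115,0.26,0.075],"delta_rot":[0.16,0.6,-0.38],"fingers":1},{"slide":[0.1,0.27,0.08],"delta_rot":[0.16,0.6,-0.38],"fingers":1},{"slide":[0.09,0.27,0.08],"delta_rot":[0.16,0.6,-0.38],"fingers":1}]'

```text
time_s: 2.1
tcp_pos: [0.6119, 0.076, 0.2705]
eef_rot: [-179.5, -40.7, 14.3]
contact_force: [0.7, 4.9, 1.7]
gripper_width: 0.0874
gripper_force: 0.0
```

```bash
python3 - <<'E'
from plant import r
import numpy as np
s=r.get_state();print({k:np.round(s[k],3).tolist() for k in("time_s","joints","tcp_pos","eef_rot","contact_force")})
E
```

```text
{'time_s': 2.1, 'joints': [15.272, -6.536, -55.757, 62.938, -0.101, 26.356], 'tcp_pos': [0.612, 0.076, 0.271], 'eef_rot': [-179.482, -40.731, 14.341], 'contact_force': [0.658, 4.86, 1.736]}
```

```bash
python3 - <<'E'
from h import *
from plant import r
s=r.get_state()
plan(cur(s),pose([.595,.074,.2],-40,14),18,2)
E
```

```text
[-0.03, -0.0, 0.02] [-0.01, -0.98, 0.01] mm/row 5.0
[-0.03, -0.0, 0.02] [-0.01, -0.98, 0.01] mm/row 5.0
[-0.03, -0.0, 0.02] [-0.01, -0.98, 0.01] mm/row 4.9
[-0.02, -0.0, 0.02] [-0.01, -0.98, 0.01] mm/row 4.9
[-0.02, -0.0, 0.02] [-0.01, -0.98, 0.01] mm/row 5.0
[-0.02, -0.0, 0.03] [-0.01, -0.98, 0.01] mm/row 5.0
[-0.02, -0.0, 0.03] [-0.01, -0.98, 0.01] mm/row 5.0
[-0.02, -0.0, 0.03] [-0.01, -0.98, 0.01] mm/row 5.0
[-0.01, -0.0, 0.03] [-0.01, -0.98, 0.01] mm/row 4.9
[-0.01, -0.0, 0.03] [-0.01, -0.98, 0.01] mm/row 4.9
[-0.01, -0.0, 0.03] [-0.01, -0.98, 0.01] mm/row 5.0
[-0.01, -0.0, 0.03] [-0.01, -0.98, 0.01] mm/row 5.0
[-0.0, -0.0, 0.03] [-0.01, -0.98, 0.01] mm/row 5.0
[0.0, -0.0, 0.03] [-0.01, -0.98, 0.01] mm/row 5.2
[0.0, -0.0, 0.04] [-0.01, -0.98, 0.01] mm/row 5.3
[0.01, -0.0, 0.03] [-0.01, -0.98, 0.01] mm/row 5.1
[0.01, -0.01, 0.03] [-0.01, -0.98, 0.01] mm/row 5.4
[0.01, -0.0, 0.04] [-0.01, -0.98, 0.01] mm/row 5.9
```

Emit:
play_rows --rows '[{"slide":[-0.03,0,0.02],"delta_rot":[0,-0.98,0],"fingers":1},{"slide":[-0.03,0,0.02],"delta_rot":[0,-0.98,0],"fingers":1},{"slide":[-0.03,0,0.02],"delta_rot":[0,-0.98,0],"fingers":1},{"slide":[-0.02,0,0.02],"delta_rot":[0,-0.98,0],"fingers":1},{"slide":[-0.02,0,0.02],"delta_rot":[0,-0.98,0],"fingers":1}]'

```text
time_s: 2.72
tcp_pos: [0.6234, 0.0594, 0.2659]
eef_rot: [179.1, -23.6, 13.5]
contact_force: [0.7, 0.3, -0.1]
gripper_width: 0.0878
gripper_force: 0.0
```

```bash
python3 - <<'E'
from plant import r
import numpy as np
s=r.get_state();print({k:np.round(s[k],3).tolist() for k in("time_s","joints","qd","tcp_pos","eef_rot","contact_force")})
E
```

```text
{'time_s': 2.725, 'joints': [27.018, 1.099, -26.831, 9.873, -39.657, 69.94], 'qd': [-3.919, 18.007, 39.139, -30.809, -53.853, 30.617], 'tcp_pos': [0.623, 0.059, 0.266], 'eef_rot': [179.063, -23.618, 13.517], 'contact_force': [0.675, 0.261, -0.143]}
```

Emit:
play_rows --rows '[{"slide":[-0.02,0,0.03],"delta_rot":[0,-0.98,0],"fingers":1},{"slide":[-0.02,0,0.03],"delta_rot":[0,-0.98,0],"fingers":1},{"slide":[-0.02,0,0.03],"delta_rot":[0,-0.98,0],"fingers":1},{"slide":[-0.01,0,0.03],"delta_rot":[0,-0.98,0],"fingers":1},{"slide":[-0.01,0,0.03],"delta_rot":[0,-0.98,0],"fingers":1},{"slide":[-0.01,0,0.03],"delta_rot":[0,-0.98,0],"fingers":1},{"slide":[-0.01,0,0.03],"delta_rot":[0,-0.98,0],"fingers":1}]'

```text
time_s: 3.6
tcp_pos: [0.615, 0.0561, 0.2315]
eef_rot: [179.1, 7.9, 13.0]
contact_force: [-0.0, -0.0, 0.8]
gripper_width: 0.0876
gripper_force: 0.0
```

```bash
python3 - <<'E'
from plant import r
import numpy as np
s=r.get_state();print({k:np.round(s[k],3).tolist() for k in("time_s","joints","qd","tcp_pos","eef_rot","contact_force")})
E
```

```text
{'time_s': 3.6, 'joints': [23.0, 19.86, 0.043, -0.481, -78.076, 80.151], 'qd': [-3.665, 22.688, 27.172, -6.167, -40.031, 5.1], 'tcp_pos': [0.615, 0.056, 0.231], 'eef_rot': [179.091, 7.854, 12.956], 'contact_force': [-0.011, -0.045, 0.801]}
```

```bash
cat > kin.py <<'E'
import numpy as np
from scipy.spatial.transform import Rotation as Ro
from scipy.optimize import least_squares
D=[([91.4508,20.591,.6338,-.022,-70.134,-16.5057],[.1752,.6514,.2256],[179.9,0,-15.06]),
([15.272,-6.536,-55.757,62.938,-.101,26.356],[.612,.076,.271],[-179.48,-40.73,14.34]),
([27.018,1.099,-26.831,9.873,-39.657,69.94],[.623,.059,.266],[179.06,-23.62,13.52]),
([23,19.86,.043,-.481,-78.076,80.151],[.615,.056,.2315],[179.09,7.854,12.956])]
lo=np.array([-176.03,-82.01,-58.28,-173.87,-174.79,-.11]+[0])[:6];lo=np.array([-176.03,-82.01,-58.28,-173.87,-174.79,-173.66]);hi=np.array([176.03,121.73,71.71,95.51,-.11,173.66])
E_=lambda a,v:Ro.from_euler(a,v,degrees=True)
def fk(q,P):
    h,a1,l2,e,l3,d,L,s4,s6,c6=P
    A=E_("z",q[0]);U=A*E_("y",q[1]);F=A*E_("y",q[1]-q[2])
    W=F*E_("x",s4*q[3]); T=W*E_("y",-q[4]); 
    p=A.apply([a1,0,h])+U.apply([0,0,l2])+F.apply([l3,0,e])+W.apply([0,-d,0])+T.apply([L,0,0])
    R=T*E_("y",90)*E_("z",s6*q[5]+c6)
    return p,R
def err(p,R,q,S): return np.r_[(p-q)*1000,(R.inv()*S).as_rotvec()*200]
def fit():
    best=None
    for s4 in(1,-1):
        for s6 in(1,-1):
            for c6 in(0,90,180,-90):
                f=lambda x:np.concatenate([err(*fk(q,[*x[:7],s4,s6,c6]),np.array(p),E_("xyz",o)) for q,p,o in D]+[x[[1,3]]*10])
                k=least_squares(f,[.2,0,.6,0,.46,.19,.37])
                if best is None or k.cost<best[0]: best=(k.cost,[*k.x,s4,s6,c6],np.abs(k.fun).max())
    return best
def ik(p,R,P,q0):
    k=least_squares(lambda q:err(*fk(q,P),p,R),np.clip(q0,lo+.01,hi-.01),bounds=(lo,hi),x_scale=30,max_nfev=60)
    return k.x,k.cost
E
python3 - <<'E'
from kin import *
from h import pose
b=fit();print(b[0],np.round(b[1],4).tolist(),b[2]);P=b[1]
rng=np.random.default_rng(0);q0=np.array(D[3][0])
def sols(G,th,yaw):
    out={}
    for k in range(14):
        q,c=ik(*pose(G,th,yaw),P,q0 if k==0 else rng.uniform(lo,hi)*.8)
        if c<.5: out[tuple(np.round(q/4))]=np.round(q).astype(int).tolist()
    return list(out.values())
for th in(35,45,55,65,90):
  for e in(.0,.02): print("place",th,e,[sols([.55,-.265,.054+e],th,y) for y in(1,)])
for th in(-35,-45,-55): print("pick",th,[sols([.583,.074,.049],th,y) for y in(14,)])
E
```

```text
0.01901234885786548 [0.1945, 0.0001, 0.6042, 0.0015, 0.4619, 0.1918, 0.3783, -1.0, -1.0, -90.0] 0.13186819187954724
place 35 0.0 [[[-20, 18, -27, -46, -17, 152]]]
place 35 0.02 [[[-19, 16, -28, -41, -17, 146]]]
place 45 0.0 [[[-36, 19, -25, -76, -26, -167]]]
place 45 0.02 [[[-34, 17, -25, -72, -25, -174]]]
place 55 0.0 [[[-50, 24, -29, -97, -40, -136]]]
place 55 0.02 [[[-49, 22, -29, -94, -39, -141]]]
place 65 0.0 [[[-59, 33, -33, -107, -55, -115]]]
place 65 0.02 [[[-59, 30, -33, -105, -54, -119]]]
place 90 0.0 [[[-67, 59, -33, -112, -91, -88]]]
place 90 0.02 [[[-67, 55, -34, -112, -90, -90]]]
pick -35 [[[23, 43, 6, -5, -87, 83]]]
pick -45 [[[22, 49, 13, -6, -98, 83]]]
pick -55 [[[22, 55, 20, -7, -109, 83]]]
```

Kinematic model fits to 0.1 mm. I'll pick with a −55° tilt and place at +35°. Next I refine the plate pose from both silhouettes and check the joint path.

```bash
cat >> h.py <<'E'
from scipy.optimize import minimize
def sil(c,p,R,dims,k=6):
    X=np.array([[a,b,d] for a in(-1,1) for b in(-1,1) for d in(-1,1)])*np.array(dims)/2
    m=np.zeros((384*k,512*k),np.uint8)
    uv=((proj(c,R.apply(X)+p)+.5)*k-.5)
    cv2.fillConvexPoly(m,cv2.convexHull((uv*16).astype(np.int32)),255,shift=4)
    return cv2.resize(m,(512,384),interpolation=cv2.INTER_AREA)/255.
E
python3 - <<'E'
import pickle
from h import *
cs={n:pickle.load(open(n+".pkl","rb")) for n in("top","side")}
def soft(n,near):
    im=cs[n]["image"].min(2).astype(float)
    core=cv2.dilate(biggest(im>110,near),np.ones((5,5)))
    lv=np.percentile(im[core>0],60); bg=np.median(im)
    return np.clip((im-bg)/(.8*lv-bg),0,1)*core
M={"top":soft("top",(229,172)),"side":soft("side",(231,187))}
for use in(["top"],["side"],["top","side"]):
    f=lambda x:sum(((sil(cs[n],np.array([x[0]/1e3,x[1]/1e3,.049]),Ro.from_euler("z",x[2],degrees=True),[.084,.054,.018])-M[n])**2).sum() for n in use)
    k=minimize(f,[583,74,14],method="Nelder-Mead",options=dict(initial_simplex=[[583,74,14],[588,74,14],[583,79,14],[583,74,18]],xatol=.05,fatol=.05))
    print(use,np.round(k.x,2),round(k.fun,1),[round(m.sum()) for m in M.values()])
# mark: corner fit
for n,y in(("top",(386,194)),("side",(340,137))):
    c=cs[n];b,g,r_=[c["image"][...,i].astype(float) for i in range(3)]
    w=np.clip(np.minimum(r_,g)-b-15,0,None)*cv2.dilate(biggest((r_-b>60)&(g-b>50),y),np.ones((5,5)))
    v,u=np.nonzero(w>0);P=ray(c,np.c_[u,v],.012);W=w[v,u]
    print(n,"mark centroid",np.round((P*W[:,None]).sum(0)/W.sum(),4), "area pts",len(W))
from kin import *
P=fit()[1];q=np.array(D[3][0])
A=([.596,.077,.049],-55,14);B=([.55,-.265,.066],35,1)
for i in range(0,13):
    f=i/12; G=np.array(A[0])*(1-f)+np.array(B[0])*f+[0,0,.16*min(1,4*f,4*(1-f))]
    q,c=ik(*pose(G,-55+90*f,14-13*f),P,q); print(np.round(q,1).tolist(),round(c,3))
E
```

```text
['top'] [583.67  73.67  14.67] 98.4 [1236, 5093]
['side'] [574.13  78.8   18.75] 3965.2 [1236, 5093]
['top', 'side'] [583.38  74.34  16.38] 4087.4 [1236, 5093]
top mark centroid [ 0.5516 -0.2677  0.012 ] area pts 385
side mark centroid [ 0.5503 -0.266   0.012 ] area pts 243
[21.8, 56.2, 22.2, -6.9, -110.7, 83.0] 0.0
[20.1, 47.9, 16.9, -5.5, -106.1, 83.6] 0.0
[18.3, 40.1, 12.9, -4.2, -102.5, 84.1] 0.0
[16.4, 32.8, 10.2, -3.1, -99.7, 84.8] 0.0
[14.3, 27.9, 4.5, -2.0, -91.5, 85.7] 0.0
[12.1, 23.1, -1.1, -1.1, -83.3, 86.8] 0.0
[9.7, 18.6, -6.5, -0.4, -74.9, 87.9] 0.0
[7.1, 14.4, -11.7, -0.0, -66.4, 89.4] 0.0
[4.1, 10.5, -16.7, -0.1, -57.8, 91.3] 0.0
[0.8, 7.2, -21.2, -1.0, -49.1, 94.0] 0.0
[-3.0, 7.8, -28.9, -3.9, -33.4, 99.1] 0.0
[-8.0, 10.9, -32.8, -13.9, -19.7, 112.0] 0.0
[-19.2, 16.4, -27.7, -42.8, -16.9, 148.2] 0.0
```

```bash
python3 - <<'E'
from h import *
from plant import r
s=r.get_state()
a=pose([.5956,.077,.12],-55,14.5)
plan(cur(s),a,15,2)
print();plan(a,pose([.5956,.077,.049],-55,14.5),4,3)
E
```

```text
[-0.01, -0.01, 0.06] [0.0, -0.69, -0.03] mm/row 8.6
[-0.0, -0.01, 0.06] [0.0, -0.69, -0.03] mm/row 8.5
[0.0, -0.01, 0.06] [0.0, -0.69, -0.03] mm/row 8.5
[0.0, -0.01, 0.05] [0.0, -0.69, -0.03] mm/row 8.4
[0.01, -0.01, 0.05] [0.0, -0.69, -0.03] mm/row 8.5
[0.01, -0.01, 0.05] [0.0, -0.69, -0.03] mm/row 8.5
[0.01, -0.01, 0.05] [0.0, -0.69, -0.03] mm/row 8.6
[0.02, -0.01, 0.05] [0.0, -0.69, -0.03] mm/row 8.7
[0.02, -0.01, 0.05] [0.0, -0.69, -0.03] mm/row 8.8
[0.02, -0.01, 0.05] [0.0, -0.69, -0.03] mm/row 8.9
[0.02, -0.01, 0.05] [0.0, -0.69, -0.03] mm/row 9.1
[0.03, -0.02, 0.05] [0.0, -0.69, -0.03] mm/row 9.3
[0.03, -0.01, 0.05] [0.0, -0.69, -0.03] mm/row 9.3
[0.04, -0.02, 0.05] [0.0, -0.69, -0.03] mm/row 9.5
[0.03, -0.01, 0.05] [0.0, -0.69, -0.03] mm/row 9.1

[0.097, -0.0, 0.068] [0.0, 0.0, 0.0] mm/row 17.8
[0.097, 0.0, 0.068] [0.0, 0.0, 0.0] mm/row 17.7
[0.097, 0.0, 0.068] [0.0, 0.0, 0.0] mm/row 17.7
[0.097, 0.0, 0.067] [0.0, 0.0, 0.0] mm/row 17.7
```

Emit:
play_rows --rows '[{"slide":[-0.01,-0.01,0.06],"delta_rot":[0,-0.69,-0.03],"fingers":1},{"slide":[0,-0.01,0.06],"delta_rot":[0,-0.69,-0.03],"fingers":1},{"slide":[0,-0.01,0.06],"delta_rot":[0,-0.69,-0.03],"fingers":1},{"slide":[0,-0.01,0.05],"delta_rot":[0,-0.69,-0.03],"fingers":1},{"slide":[0.01,-0.01,0.05],"delta_rot":[0,-0.69,-0.03],"fingers":1},{"slide":[0.01,-0.01,0.05],"delta_rot":[0,-0.69,-0.03],"fingers":1},{"slide":[0.01,-0.01,0.05],"delta_rot":[0,-0.69,-0.03],"fingers":1},{"slide":[0.02,-0.01,0.05],"delta_rot":[0,-0.69,-0.03],"fingers":1}]'

```text
time_s: 4.6
tcp_pos: [0.598, 0.0635, 0.1672]
eef_rot: [179.4, 33.1, 13.8]
contact_force: [0.1, -0.2, -0.4]
gripper_width: 0.0875
gripper_force: 0.0
```

Emit:
play_rows --rows '[{"slide":[0.02,-0.01,0.05],"delta_rot":[0,-0.69,-0.03],"fingers":1},{"slide":[0.02,-0.01,0.05],"delta_rot":[0,-0.69,-0.03],"fingers":1},{"slide":[0.02,-0.01,0.05],"delta_rot":[0,-0.69,-0.03],"fingers":1},{"slide":[0.03,-0.02,0.05],"delta_rot":[0,-0.69,-0.03],"fingers":1},{"slide":[0.03,-0.01,0.05],"delta_rot":[0,-0.69,-0.03],"fingers":1},{"slide":[0.04,-0.02,0.05],"delta_rot":[0,-0.69,-0.03],"fingers":1},{"slide":[0.03,-0.01,0.05],"delta_rot":[0,-0.69,-0.03],"fingers":1},{"slide":[0,0,0],"delta_rot":[0,0,0],"fingers":1}]'

```text
time_s: 5.6
tcp_pos: [0.5797, 0.0725, 0.1071]
eef_rot: [-179.8, 55.4, 15.0]
contact_force: [0.2, -0.4, -0.4]
gripper_width: 0.0878
gripper_force: 0.0
```

```bash
python3 - <<'E'
from h import *
from plant import r
s=r.get_state();p,R=cur(s);print(p,s["eef_rot"],s["joints"],"G",p-.019*R.as_matrix()[:,2])
plan((p,R),pose([.5956,.077,.049],-55,14.5),5,3)
a=r.capture("side");b=r.capture("top")
cv2.imwrite("pics/h1.png",np.hstack([cv2.resize(a["image"][110:300,120:320],(400,380)),cv2.resize(b["image"][80:270,130:330],(400,380))]))
E
```

```text
[0.57968411 0.07251625 0.1071    ] [-179.76779533   55.41818008   14.96723174] [  22.06017897   52.55549696   23.79163546   -6.76851705 -116.27250796
   82.95120329] G [0.59481618 0.0764819  0.11788398]
[0.076, -0.0, 0.051] [0.007, 0.018, 0.012] mm/row 13.8
[0.077, -0.0, 0.051] [0.007, 0.018, 0.012] mm/row 13.8
[0.076, -0.001, 0.052] [0.007, 0.018, 0.012] mm/row 13.8
[0.076, -0.0, 0.051] [0.007, 0.018, 0.012] mm/row 13.8
[0.077, -0.001, 0.052] [0.007, 0.018, 0.012] mm/row 13.9
```

View pics/h1.png

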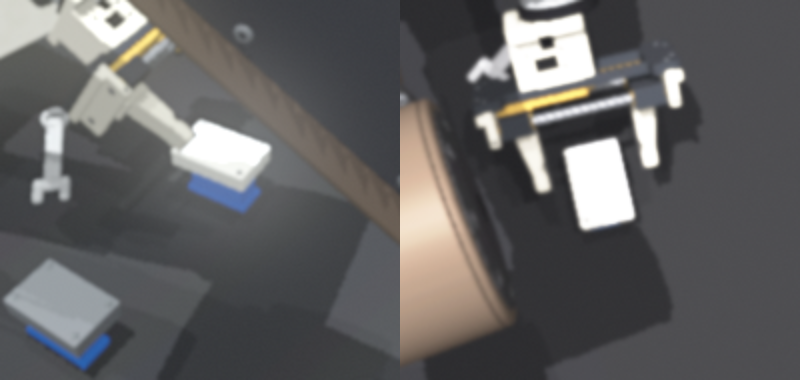

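The fingers straddle the white plate: the tips are at about (543,188) and (648,163) in the right-hand panel, with the plate between them at (600,185). The grey plate is clear, so I descend and grip.

Emit:
play_rows --rows '[{"slide":[0.076,0,0.051],"delta_rot":[0,0,0],"fingers":1},{"slide":[0.076,0,0.051],"delta_rot":[0.02,0.05,0.03],"fingers":1},{"slide":[0.076,0,0.051],"delta_rot":[0.02,0.04,0.03],"fingers":1},{"slide":[0.076,0,0.051],"delta_rot":[0,0,0],"fingers":1},{"slide":[0.077,0,0.052],"delta_rot":[0,0,0],"fingers":1},{"slide":[0,0,0],"delta_rot":[0,0,0],"fingers":1}]'

```text
time_s: 6.45
tcp_pos: [0.5812, 0.0729, 0.0393]
eef_rot: [-180.0, 54.9, 14.5]
contact_force: [-0.4, -0.1, -0.2]
gripper_width: 0.0876
gripper_force: 0.0
```

Emit:
play_rows --rows '[{"slide":[0,0,0],"delta_rot":[0,0,0],"fingers":-1},{"slide":[0,0,0],"delta_rot":[0,0,0],"fingers":-1},{"slide":[0,0,0],"delta_rot":[0,0,0],"fingers":-1},{"slide":[0,0,0],"delta_rot":[0,0,0],"fingers":-1},{"slide":[0,0,0],"delta_rot":[0,0,0],"fingers":-1}]' --squeeze 40

```text
time_s: 7.08
tcp_pos: [0.5821, 0.073, 0.0412]
eef_rot: [-180.0, 54.7, 14.5]
contact_force: [0.1, 0.4, 1.9]
gripper_width: 0.0537
gripper_force: 40.0
```

```bash
python3 - <<'E'
from h import *
from plant import r
s=r.get_state();p,R=cur(s);print(p,s["eef_rot"],s["contact_force"],s["gripper_width"],s["gripper_force"],"G",p-.019*R.as_matrix()[:,2])
E
```

```text
[0.5821011  0.07299868 0.04124169] [-179.98191113   54.70273359   14.50339536] [0.0797503  0.36926045 1.89488173] 0.05369592882038501 39.99323487281799 G [0.59711557 0.07687644 0.05222024]
```

```bash
python3 - <<'E'
from h import *
from plant import r
s=r.get_state();p,R=cur(s)
plan((p,R),(p+[0,0,.06],R),3,3)
print();plan((p+[0,0,.06],R),pose([.551,-.266,.15],35.3,1),24,2)
E
```

```text
[-0.109, -0.0, -0.077] [0.0, 0.0, 0.0] mm/row 20.0
[-0.109, -0.0, -0.077] [0.0, 0.0, 0.0] mm/row 20.0
[-0.108, -0.0, -0.077] [0.0, 0.0, 0.0] mm/row 20.0

[-0.02, 0.09, 0.02] [0.02, 0.81, 0.13] mm/row 14.2
[-0.02, 0.09, 0.02] [0.02, 0.81, 0.13] mm/row 14.2
[-0.02, 0.09, 0.01] [0.02, 0.81, 0.13] mm/row 14.2
[-0.03, 0.09, 0.01] [0.02, 0.81, 0.13] mm/row 14.2
[-0.02, 0.09, 0.01] [0.02, 0.81, 0.13] mm/row 14.2
[-0.02, 0.09, 0.01] [0.02, 0.81, 0.13] mm/row 14.2
[-0.02, 0.09, 0.01] [0.02, 0.81, 0.13] mm/row 14.3
[-0.02, 0.09, 0.01] [0.02, 0.81, 0.13] mm/row 14.3
[-0.02, 0.09, 0.0] [0.02, 0.81, 0.13] mm/row 14.3
[-0.02, 0.09, 0.0] [0.02, 0.81, 0.13] mm/row 14.3
[-0.02, 0.09, 0.0] [0.02, 0.81, 0.13] mm/row 14.4
[-0.02, 0.09, -0.0] [0.02, 0.81, 0.13] mm/row 14.4
[-0.02, 0.09, -0.0] [0.02, 0.81, 0.13] mm/row 14.5
[-0.02, 0.09, -0.0] [0.02, 0.81, 0.13] mm/row 14.5
[-0.02, 0.1, -0.01] [0.02, 0.81, 0.13] mm/row 14.6
[-0.02, 0.1, -0.01] [0.02, 0.81, 0.13] mm/row 14.5
[-0.02, 0.09, -0.01] [0.02, 0.81, 0.13] mm/row 14.4
[-0.01, 0.1, -0.01] [0.02, 0.81, 0.13] mm/row 14.5
[-0.01, 0.09, -0.01] [0.02, 0.81, 0.13] mm/row 14.4
[-0.01, 0.1, -0.01] [0.02, 0.81, 0.13] mm/row 14.6
[-0.01, 0.09, -0.01] [0.02, 0.81, 0.13] mm/row 14.4
[-0.01, 0.1, -0.01] [0.02, 0.81, 0.13] mm/row 14.6
[-0.01, 0.09, -0.01] [0.02, 0.81, 0.13] mm/row 14.4
[-0.0, 0.1, -0.01] [0.02, 0.81, 0.13] mm/row 15.1
```

Emit:
play_rows --rows '[{"slide":[-0.109,0,-0.077],"delta_rot":[0,0,0],"fingers":-1},{"slide":[-0.109,0,-0.077],"delta_rot":[0,0,0],"fingers":-1},{"slide":[-0.109,0,-0.077],"delta_rot":[0,0,0],"fingers":-1},{"slide":[-0.02,0.09,0.02],"delta_rot":[0.02,0.81,0.13],"fingers":-1},{"slide":[-0.02,0.09,0.02],"delta_rot":[0.02,0.81,0.13],"fingers":-1},{"slide":[-0.02,0.09,0.01],"delta_rot":[0.02,0.81,0.13],"fingers":-1},{"slide":[-0.03,0.09,0.01],"delta_rot":[0.02,0.81,0.13],"fingers":-1},{"slide":[-0.02,0.09,0.01],"delta_rot":[0.02,0.81,0.13],"fingers":-1}]'

```text
time_s: 8.07
tcp_pos: [0.5794, 0.0026, 0.1087]
eef_rot: [177.8, 35.9, 10.8]
contact_force: [-0.3, -0.1, -2.2]
gripper_width: 0.0539
gripper_force: 40.0
```

Emit:
play_rows --rows '[{"slide":[-0.02,0.09,0.01],"delta_rot":[0.02,0.81,0.13],"fingers":-1},{"slide":[-0.02,0.09,0.01],"delta_rot":[0.02,0.81,0.13],"fingers":-1},{"slide":[-0.02,0.09,0.01],"delta_rot":[0.02,0.81,0.13],"fingers":-1},{"slide":[-0.02,0.09,0],"delta_rot":[0.02,0.81,0.13],"fingers":-1},{"slide":[-0.02,0.09,0],"delta_rot":[0.02,0.81,0.13],"fingers":-1},{"slide":[-0.02,0.09,0],"delta_rot":[0.02,0.81,0.13],"fingers":-1},{"slide":[-0.02,0.09,0],"delta_rot":[0.02,0.81,0.13],"fingers":-1},{"slide":[-0.02,0.09,0],"delta_rot":[0.02,0.81,0.13],"fingers":-1}]'

```text
time_s: 9.07
tcp_pos: [0.574, -0.1078, 0.1187]
eef_rot: [177.2, 6.0, 7.1]
contact_force: [-0.2, 0.7, -2.0]
gripper_width: 0.0539
gripper_force: 40.0
```

```bash
python3 - <<'E'
from h import *
from plant import r
s=r.get_state();p,R=cur(s);print(p,s["eef_rot"],np.round(s["joints"],1),s["contact_force"],s["gripper_width"])
plan((p,R),pose([.551,-.266,.14],35.3,1),11,2)
E
```

```text
[ 0.573954   -0.10776489  0.11873244] [177.18238272   6.0149428    7.07929596] [ 10.2  20.3 -16.4   2.9 -59.6  85.4] [-0.19934937  0.72797095 -2.00483924] 0.05385427340329422
[-0.02, 0.09, 0.0] [0.02, 0.82, 0.14] mm/row 14.4
[-0.02, 0.09, 0.0] [0.02, 0.82, 0.14] mm/row 14.5
[-0.02, 0.1, 0.0] [0.02, 0.82, 0.14] mm/row 14.6
[-0.02, 0.1, -0.0] [0.02, 0.82, 0.14] mm/row 14.5
[-0.01, 0.09, -0.0] [0.02, 0.82, 0.14] mm/row 14.3
[-0.01, 0.1, -0.0] [0.02, 0.82, 0.14] mm/row 14.5
[-0.01, 0.09, -0.0] [0.02, 0.82, 0.14] mm/row 14.4
[-0.01, 0.1, -0.01] [0.02, 0.82, 0.14] mm/row 14.5
[-0.01, 0.09, -0.01] [0.02, 0.82, 0.14] mm/row 14.4
[-0.01, 0.1, -0.0] [0.02, 0.82, 0.14] mm/row 14.7
[-0.01, 0.09, -0.01] [0.02, 0.82, 0.14] mm/row 14.4
```

Emit:
play_rows --rows '[{"slide":[-0.02,0.09,0],"delta_rot":[0.02,0.82,0.14],"fingers":-1},{"slide":[-0.02,0.09,0],"delta_rot":[0.02,0.82,0.14],"fingers":-1},{"slide":[-0.02,0.1,0],"delta_rot":[0.02,0.82,0.14],"fingers":-1},{"slide":[-0.02,0.1,0],"delta_rot":[0.02,0.82,0.14],"fingers":-1},{"slide":[-0.01,0.09,0],"delta_rot":[0.02,0.82,0.14],"fingers":-1},{"slide":[-0.01,0.1,0],"delta_rot":[0.02,0.82,0.14],"fingers":-1},{"slide":[-0.01,0.09,0],"delta_rot":[0.02,0.82,0.14],"fingers":-1}]'

```text
time_s: 9.95
tcp_pos: [0.5668, -0.2079, 0.1219]
eef_rot: [178.3, -20.4, 3.6]
contact_force: [0.2, -0.1, -2.3]
gripper_width: 0.0535
gripper_force: 40.0
```

Emit:
play_rows --rows '[{"slide":[-0.01,0.1,-0.01],"delta_rot":[0.02,0.82,0.14],"fingers":-1},{"slide":[-0.01,0.09,-0.01],"delta_rot":[0.02,0.82,0.14],"fingers":-1},{"slide":[-0.01,0.1,0],"delta_rot":[0.02,0.82,0.14],"fingers":-1},{"slide":[-0.01,0.09,-0.01],"delta_rot":[0.02,0.82,0.14],"fingers":-1},{"slide":[0,0,0],"delta_rot":[0,0,0],"fingers":-1}]'

```text
time_s: 10.58
tcp_pos: [0.5617, -0.2656, 0.1241]
eef_rot: [180.0, -35.4, 0.8]
contact_force: [-0.4, -0.1, -0.9]
gripper_width: 0.0536
gripper_force: 40.0
```

```bash
python3 - <<'E'
from h import *
from plant import r
import pickle
s=r.get_state();p,R=cur(s);print(s["time_s"],p,s["eef_rot"],np.round(s["joints"],1),s["contact_force"],s["gripper_width"],"G",p-.019*R.as_matrix()[:,2])
plan((p,R),pose([.551,-.266,.085],35.3,1),4,3)
a=r.capture("side");b=r.capture("top");pickle.dump((a,b),open("hov.pkl","wb"))
cv2.imwrite("pics/p1.png",np.hstack([cv2.resize(a["image"][50:190,260:400],(400,400)),cv2.resize(b["image"][100:240,310:450],(400,400))]))
E
```

```text
10.575 [ 0.56170116 -0.26561323  0.12414213] [179.95411511 -35.42008871   0.84143853] [-15.4   9.2 -29.2 -28.8 -19.5 130.8] [-0.39315941 -0.06436895 -0.85328195] 0.05364446009596962 G [ 0.55069036 -0.26575972  0.13962569]
[-0.052, 0.0, 0.074] [0.008, -0.007, -0.007] mm/row 13.7
[-0.053, 0.0, 0.075] [0.008, -0.007, -0.007] mm/row 13.7
[-0.052, 0.001, 0.075] [0.008, -0.007, -0.007] mm/row 13.7
[-0.052, 0.0, 0.074] [0.008, -0.007, -0.007] mm/row 13.6
```

View pics/p1.png

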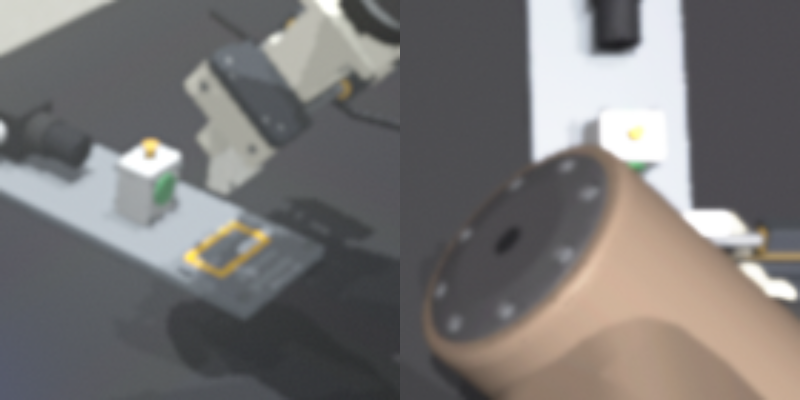

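```bash
python3 - <<'E'
from h import *
import pickle
a,b=pickle.load(open("hov.pkl","rb"))
B=Ro.from_euler("z",.9,degrees=True);R=B*Ro.from_euler("y",-90,degrees=True)  # plate x up
for c,(u0,v0),nm in((a,(260,50),"s"),):
    im=cv2.resize(c["image"][v0:v0+140,u0:u0+140],(560,560),interpolation=cv2.INTER_CUBIC)
    X=np.array([[i,j,k] for i in(-1,1) for j in(-1,1) for k in(-1,1)])*np.array([.084,.054,.018])/2
    uv=(proj(c,R.apply(X)+[.551,-.266,.1395-.012])-[u0,v0]+.5)*4
    for i in range(8):
        for j in range(i):
            if bin(i^j).count("1")==1: cv2.line(im,tuple(int(v) for v in uv[i]),tuple(int(v) for v in uv[j]),(0,0,255),1)
    cv2.imwrite("pics/p2.png",im)
E
```

```text
(no output)
```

View pics/p2.png

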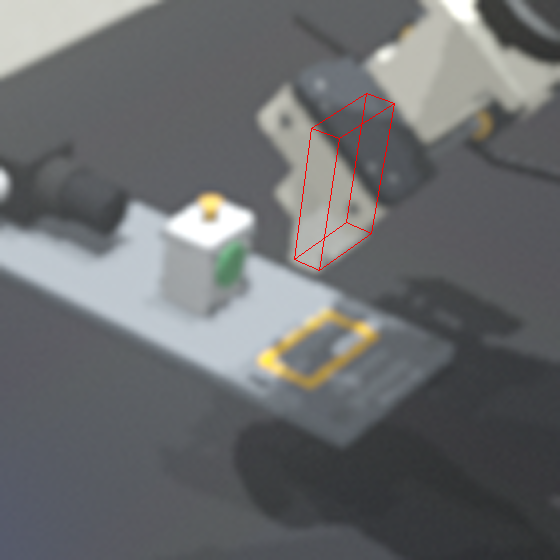

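The held plate's lower edge, corners (320,270) and (372,233), matches the modelled upright plate, and it hangs above the yellow mark as planned. I descend to just above the base.

Emit:
play_rows --rows '[{"slide":[-0.052,0,0.074],"delta_rot":[0.03,-0.03,-0.03],"fingers":-1},{"slide":[-0.052,0,0.074],"delta_rot":[0,0,0],"fingers":-1},{"slide":[-0.052,0,0.074],"delta_rot":[0,0,0],"fingers":-1},{"slide":[-0.052,0,0.074],"delta_rot":[0,0,0],"fingers":-1},{"slide":[-0.052,0,0.074],"delta_rot":[0,0,0],"fingers":-1},{"slide":[0,0,0],"delta_rot":[0,0,0],"fingers":-1},{"slide":[0,0,0],"delta_rot":[0,0,0],"fingers":-1}]'

```text
time_s: 11.55
tcp_pos: [0.5626, -0.2641, 0.0555]
eef_rot: [179.9, -35.2, 1.3]
contact_force: [0.6, -0.9, -2.1]
gripper_width: 0.0538
gripper_force: 40.0
```

```bash
python3 - <<'E'
from h import *
from plant import r
import pickle
for i in range(2):
    a=r.capture("side");s=r.get_state();p,R=cur(s);G=p-.019*R.as_matrix()[:,2];print(s["time_s"],s["eef_rot"],np.round(s["contact_force"],2),"G",G)
pickle.dump(a,open("low.pkl","wb"))
B=Ro.from_euler("z",.9,degrees=True);Rp=B*Ro.from_euler("y",-90,degrees=True)
u0,v0=290,85;K=7
im=cv2.resize(a["image"][v0:v0+80,u0:u0+100],(700,560),interpolation=cv2.INTER_CUBIC)
X=np.array([[i,j,k] for i in(-1,1) for j in(-1,1) for k in(-1,1)])*np.array([.084,.054,.018])/2
def box(P,pairs,col):
    uv=(proj(a,P)-[u0,v0]+.5)*K
    for i,j in pairs: cv2.line(im,tuple(int(v) for v in uv[i]),tuple(int(v) for v in uv[j]),col,1)
box(Rp.apply(X)+[G[0],G[1],G[2]-.012],[(i,j) for i in range(8) for j in range(i) if bin(i^j).count("1")==1],(0,0,255))
for w in(.020,):
    box(B.apply([[-w,-.037,0],[w,-.037,0],[w,.037,0],[-w,.037,0]])+[.551,-.266,.012],[(0,1),(1,2),(2,3),(3,0)],(255,0,0))
cv2.imwrite("pics/p3.png",im)
E
```

```text
11.6 [179.90664482 -35.19387496   1.28845486] [-0.47  0.44 -2.12] G [ 0.55162441 -0.26440854  0.07113845]
11.65 [179.90084976 -35.2135154    1.27923769] [ 0.19 -0.72 -2.15] G [ 0.55165799 -0.26449072  0.07121111]
```

View pics/p3.png

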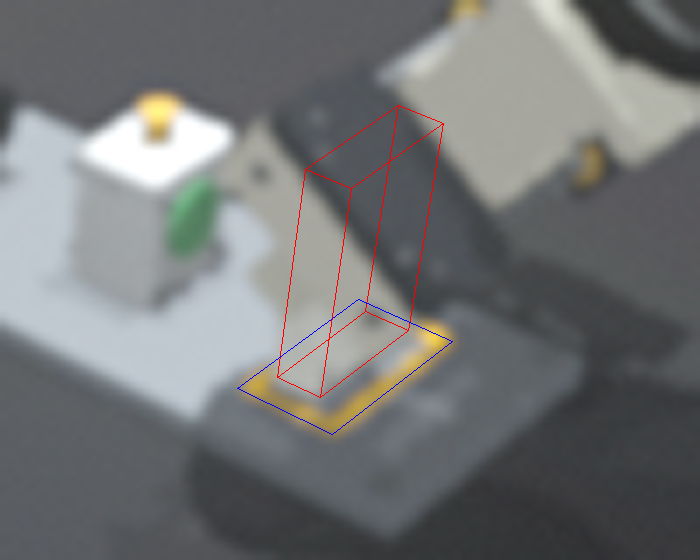

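```bash
python3 - <<'E'
from h import *
import pickle
a=pickle.load(open("low.pkl","rb"))
Rp=Ro.from_euler("z",1.1,degrees=True)*Ro.from_euler("y",-90,degrees=True)
u0,v0,K=318,112,14
X=np.array([[i,j,k] for i in(-1,1) for j in(-1,1) for k in(-1,1)])*np.array([.084,.054,.018])/2
src=cv2.resize(a["image"][v0:v0+40,u0:u0+40],(560,560),interpolation=cv2.INTER_CUBIC)
src=cv2.convertScaleAbs(src,alpha=1.7,beta=-90)
im=src[:,:400].copy();im2=src[:,:400].copy()
for d,e,col in((0,.012,(0,0,255)),(.003,.0133,(0,255,0))):
    uv=(proj(a,Rp.apply(X)+[.5516+d,-.2645,.0712-e])-[u0,v0]+.5)*K
    for i in range(8):
        for j in range(i):
            if bin(i^j).count("1")==1: cv2.line(im2,tuple(int(v) for v in uv[i]),tuple(int(v) for v in uv[j]),col,1)
cv2.imwrite("pics/p4.png",np.hstack([im,im2]))
E
```

```text
(no output)
```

View pics/p4.png

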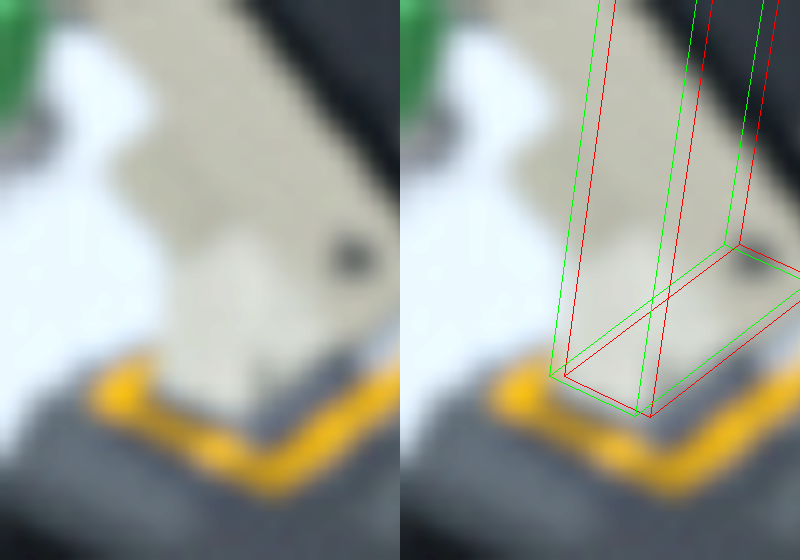

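The bottom corner seen at about (235,412) fits the box shifted +3 mm in x, drawn green. That agrees with the plate having sat 3 mm below the grasp point at the pick. I correct by (−4, −2) mm and then descend gently.

Emit:
play_rows --rows '[{"slide":[-0.022,0.0133,-0.0153],"delta_rot":[0,0,0],"fingers":-1},{"slide":[-0.0057,0,0.0082],"delta_rot":[0,0,0],"fingers":-1},{"slide":[-0.0057,0,0.0082],"delta_rot":[0,0,0],"fingers":-1},{"slide":[0,0,0],"delta_rot":[0,0,0],"fingers":-1},{"slide":[0,0,0],"delta_rot":[0,0,0],"fingers":-1}]'

```text
time_s: 12.28
tcp_pos: [0.5589, -0.267, 0.0536]
eef_rot: [179.9, -35.3, 1.2]
contact_force: [-7.5, 3.1, 12.9]
gripper_width: 0.0538
gripper_force: 40.0
```

Emit:
play_rows --rows '[{"slide":[-0.0038,0,0.0055],"delta_rot":[0,0,0],"fingers":-1},{"slide":[0,0,0],"delta_rot":[0,0,0],"fingers":-1}]'

```text
time_s: 12.52
tcp_pos: [0.5592, -0.267, 0.0536]
eef_rot: [179.9, -35.4, 1.3]
contact_force: [-11.2, 4.2, 21.8]
gripper_width: 0.0537
gripper_force: 40.0
```

```bash
python3 - <<'E'
from h import *
from plant import r
for i in range(2):
    a=r.capture("side");s=r.get_state();p,R=cur(s);G=p-.019*R.as_matrix()[:,2];print(s["time_s"],s["eef_rot"],np.round(s["contact_force"],2),"G",G)
E
```

```text
12.575 [179.86076371 -35.39559333   1.27103264] [-12.49   4.13  22.09] G [ 0.54815821 -0.26717749  0.06905299]
12.625 [179.85793066 -35.3968378    1.27243234] [-11.27   4.76  21.12] G [ 0.54815612 -0.26719686  0.06906381]
```

Emit:
play_rows --rows '[{"slide":[0.006,0,-0.0085],"delta_rot":[0,0,0],"fingers":-1},{"slide":[0,0,0],"delta_rot":[0,0,0],"fingers":-1}]'

```text
time_s: 12.88
tcp_pos: [0.5589, -0.2671, 0.0536]
eef_rot: [179.9, -35.3, 1.3]
contact_force: [-5.9, 2.2, 10.6]
gripper_width: 0.0538
gripper_force: 40.0
```

```bash
python3 - <<'E'
from h import *
from plant import r
for i in range(2):
    a=r.capture("side");s=r.get_state();p,R=cur(s);G=p-.019*R.as_matrix()[:,2];print(s["time_s"],s["eef_rot"],np.round(s["contact_force"],2),"G",G)
u0,v0,K=300,90,8
src=cv2.resize(a["image"][v0:v0+65,u0:u0+65],(520,520),interpolation=cv2.INTER_CUBIC)
Rp=Ro.from_euler("z",1.1,degrees=True)*Ro.from_euler("y",-90,degrees=True)
X=np.array([[i,j,k] for i in(-1,1) for j in(-1,1) for k in(-1,1)])*np.array([.084,.054,.018])/2
i2=src[:,:400].copy()
uv=(proj(a,Rp.apply(X)+[.5506,-.2665,.054])-[u0,v0]+.5)*K
for i in range(8):
    for j in range(i):
        if bin(i^j).count("1")==1: cv2.line(i2,tuple(int(v) for v in uv[i]),tuple(int(v) for v in uv[j]),(0,255,0),1)
cv2.imwrite("pics/p5.png",cv2.convertScaleAbs(np.hstack([src[:,:400],i2]),alpha=1.5,beta=-60))
E
```

```text
12.925 [179.86491468 -35.28808286   1.24825475] [-6.02  1.05 10.05] G [ 0.54796686 -0.26726486  0.0691365 ]
12.975 [179.86561856 -35.28818578   1.2479204 ] [-5.46  1.21 10.26] G [ 0.54796726 -0.26726661  0.06913235]
```

View pics/p5.png

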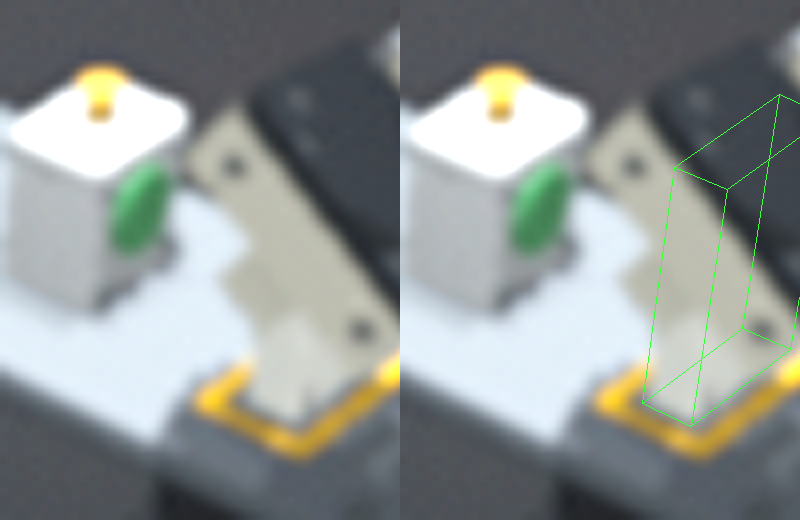

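The plate is seated inside the mark and matches the target box. I relieve the remaining press force before opening.

Emit:
play_rows --rows '[{"slide":[0,0.001,-0.0075],"delta_rot":[0,0,0],"fingers":-1},{"slide":[0,0,0],"delta_rot":[0,0,0],"fingers":-1},{"slide":[0,0,0],"delta_rot":[0,0,0],"fingers":-1}]' --squeeze 15

```text
time_s: 13.35
tcp_pos: [0.558, -0.2671, 0.0536]
eef_rot: [179.9, -35.2, 1.2]
contact_force: [-1.9, 0.5, 3.0]
gripper_width: 0.0537
gripper_force: 15.0
```

Emit:
play_rows --rows '[{"slide":[0,0,0],"delta_rot":[0,0,0],"fingers":1},{"slide":[0,0,0],"delta_rot":[0,0,0],"fingers":1},{"slide":[0,0,0],"delta_rot":[0,0,0],"fingers":1},{"slide":[0,0,0],"delta_rot":[0,0,0],"fingers":1},{"slide":[0,0,0],"delta_rot":[0,0,0],"fingers":1},{"slide":[0,0,0],"delta_rot":[0,0,0],"fingers":1}]'

```text
time_s: 14.1
tcp_pos: [0.5579, -0.2669, 0.0536]
eef_rot: [179.9, -35.2, 1.2]
contact_force: [0.3, 0.6, 0.4]
gripper_width: 0.0876
gripper_force: 0.0
```

Emit:
play_rows --rows '[{"slide":[0,0,-0.05],"delta_rot":[0,0,0],"fingers":1},{"slide":[0,0,-0.1],"delta_rot":[0,0,0],"fingers":1},{"slide":[0,0,-0.15],"delta_rot":[0,0,0],"fingers":1},{"slide":[0,0,-0.2],"delta_rot":[0,0,0],"fingers":1},{"slide":[-0.1,0,-0.2],"delta_rot":[0,0,0],"fingers":1},{"slide":[-0.1,0,-0.2],"delta_rot":[0,0,0],"fingers":1},{"slide":[0,0,-0.1],"delta_rot":[0,0,0],"fingers":1},{"slide":[0,0,0],"delta_rot":[0,0,0],"fingers":1}]'

```text
time_s: 15.1
tcp_pos: [0.4473, -0.2695, 0.1605]
eef_rot: [179.8, -35.4, 1.3]
contact_force: [1.5, 0.2, -0.0]
gripper_width: 0.0874
gripper_force: 0.0
```

```bash
python3 - <<'E'
from h import *
from plant import r
a=r.capture("side");b=r.capture("top");s=r.get_state();print(s["time_s"],s["tcp_pos"],s["contact_force"],s["gripper_width"])
Rp=Ro.from_euler("z",1.1,degrees=True)*Ro.from_euler("y",-90,degrees=True)
X=np.array([[i,j,k] for i in(-1,1) for j in(-1,1) for k in(-1,1)])*np.array([.084,.054,.018])/2
out=[]
for c,u0,v0 in((a,295,85),(b,350,130)):
    K=5;i2=cv2.resize(c["image"][v0:v0+80,u0:u0+80],(400,400),interpolation=cv2.INTER_CUBIC);out.append(i2.copy())
    uv=(proj(c,Rp.apply(X)+[.5506,-.2665,.054])-[u0,v0]+.5)*K
    for i in range(8):
        for j in range(i):
            if bin(i^j).count("1")==1: cv2.line(i2,tuple(int(v) for v in uv[i]),tuple(int(v) for v in uv[j]),(0,0,255),1)
    out.append(i2)
cv2.imwrite("pics/p6.png",np.vstack([np.hstack(out[:2]),np.hstack(out[2:])])[:, :][:800] if 0 else cv2.resize(np.vstack([np.hstack(out[:2]),np.hstack(out[2:])]),(600,600)))
E
```

```text
15.2 [ 0.4475043  -0.26907354  0.15895509] [ 0.74805998 -0.87556924 -1.02443655] 0.08773307606936384
```

View pics/p6.png

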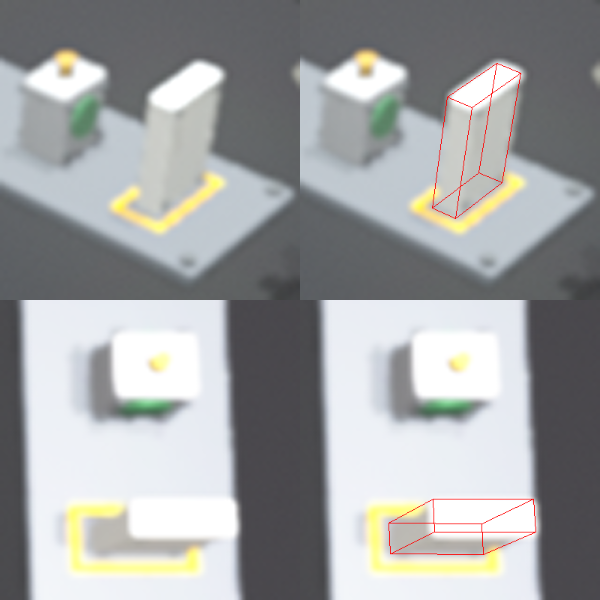

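The plate stands alone inside the mark, and both views match the target box to about 1 px. One numeric check of its top face follows, for centre and yaw.

```bash
python3 - <<'E'
from h import *
from plant import r
for n in("side","top"):
    c=r.capture(n);im=c["image"].min(2)
    uv=proj(c,[[.5506,-.2665,.096]])[0]
    for th in(238,246,252):
        m=biggest(im>th,uv);P=ray(c,corners(m),.096);v,u=np.nonzero(m);print(n,th,m.sum(),rect(P),np.round(ray(c,np.c_[u,v],.096).mean(0)*1e3,1))
    g=c["image"].astype(float);w=np.clip(np.minimum(g[...,1],g[...,2])-g[...,0]-30,0,None)
    b=biggest(w>20,proj(c,[[.5506,-.2665,.012]])[0]); print("mark",n,rect(ray(c,corners(b),.012)))
E
```

```text
side 238 113 [ 548.32 -265.54   57.5    20.55  -88.39] [ 548.5 -265.2   96. ]
side 246 107 [ 548.49 -265.37   56.25   19.57   89.91] [ 548.6 -265.    96. ]
side 252 102 [ 548.76 -265.85   55.24   18.97  -87.86] [ 548.6 -265.    96. ]
mark side [ 550.4  -267.77   76.74   42.17   89.77]
top 238 1031 [ 534.66 -241.04  104.08   96.1    88.95] [ 531.2 -228.8   96. ]
top 246 274 [ 549.61 -266.16   54.59   18.17  -88.83] [ 549.5 -265.8   96. ]
top 252 268 [ 549.6  -265.99   54.25   18.17  -88.83] [ 549.6 -265.6   96. ]
mark top [ 551.07 -264.61   73.98   39.53  -88.85]
```

```bash
python3 -c "
from plant import r
print(r.close_job())"
```

```text
the job is handed in; nothing more can be done
None
```

The white plate is standing by itself on a short edge on the yellow mark, about 2 mm off centre as measured and square to the lens within about 1°; the grey plate was not touched, and the job was handed in with about 15 s on the clock.

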